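Bring a trolley wheel's valve to the top

ROBOT

A 6-joint arm with a two-finger parallel gripper is mounted at the origin on the work surface. World frame = base frame: x ahead of the robot, y to its left, z up, the work surface at z = 0. Lengths are in mm, angles in degrees, forces in N, time in s.
With the tool pointing down it reaches from about 300 to 850 mm from the base axis. Payload 4.2 kg.
Tool frame: the origin (TCP) lies midway between the tips of the shut fingers; the grasp point (between the pads) lies 19 mm behind it (env.grip_depth is the distance from the TCP to the grasp point, in mm); z points along the fingers, y is the line along which they close (so a half turn about z gives the same grasp; the last joint's range is limited). The gripper opens to 91 mm and grips with 3 to 60 N. Pads are 32 mm wide; open, the fingers measure 118 mm over their backs; the gripper's body (76 mm by 178 mm) begins 60 mm behind the grasp point.
Start: joints at [-78.438, 18.312, 89.639, -0, 72.044, -1.146], TCP at [126.494, -560.93, 213.976] pointing down, gripper open.
Joint ranges: [-177.97, 177.97], [-48.28, 115.42], [12.27, 149.76], [-77.06, 257.06], [2.81, 150.46], [-146.56, 146.56]. Speed limits (degrees/s): [147.25, 147.25, 180, 180, 180, 180].

INTERFACE

Orientations are given as [roll, pitch, yaw] about the fixed x, y, z axes, in that order (R = Rz(yaw) Ry(pitch) Rx(roll)).
In Python, from workcell import env, eyes gives the robot as it stands.
- The arm moves only by the tool send_rows, never from a script. Its argument "motion" is a list of rows, each a list of 7 numbers: the shift along the world's x, y, z normalised to -1 to 1, where 1 is 0.5 m, then the turn, a rotation vector about the world's x, y, z normalised to -1 to 1, where 1 is 60 degrees, then the opening, from -1 (shut) to 1 (fully open). A call has 1 to 20 rows; each row is the pose to reach, as a shift and turn from the pose commanded when the call began; what a row does not reach only later rows make up. A row lasts 1/8 s, in which the tool goes at most 62.5 mm and 10.7 degrees, less where a joint would pass 70% of its speed; a pose out of reach is approached as far as the arm can. A call with a number of a shift or a turn outside -1 to 1 is refused whole. A call with a gripper value outside its range is refused whole. The fingers move at their own pace and stop on an object; "squeeze" is the grip in N (left out, the last holds). Time passes only in rows, so rows that repeat a pose let the fingers close. It gives the time, the measured TCP pose, the force, the opening and the grip force at its end, in the units of the state.
- env.state(): the state, without advancing time (a new reading comes with each control period).
- eyes.grab_frame(name): name is "scene" or "side" or "wrist"; returns a dict with "pixels" (384x512x3 uint8, red, green, blue), "depth" (384x512 float32, mm along the optical axis (not along the pixel's ray), 0 where there is no reading), "fx", "fy", "cx", "cy" (pixels), "distortion" ([k1, k2, p1, p2, k3] as OpenCV has them; the pictures are not rectified), "R" (3x3) and "t" (3): a world point X has camera coordinates R X + t; the wrist camera has in their place "T_tool_cam" (4x4, takes a point from camera to tool coordinates, whose origin is the TCP and whose axes are the flange's). Camera axes: x right, y down, z forward; pixel columns grow to the right and rows downward; lengths in mm; the calibration is good to about 2 mm. A picture is of the moment at which its call begins: read the wrist's pose just before it.
- env.job_done(): hands the job in; it is judged then, once.
The state is a dict: "time_s": time; "qpos": joint angles; "qvel": joint speeds; "effort": joint torques, N m; "ee_pos": TCP position; "ee_rot": TCP orientation; "force": force on the tool from outside, world axes, zero at the start; "torque": the same for the moment, N m; "gripper_width": finger opening in mm; "gripper_force": force on a finger pad.
Only numpy, scipy, OpenCV 4.12 (cv2) and the standard library are available. Lean on these libraries where they do the work, as an engineer would, in place of code of your own. Each camera call takes 0.05 s, during which the arm holds its last target. There are 200 camera calls.

TASK

The spoked trolley wheel on the leaning service stand has to be aired up. Gently push its spokes round with the fingertips, one after another, until the brass valve stem stands at the very top of the wheel (twelve o'clock, straight uphill of the hub), and leave it at rest there. Do not push on the tyre or on the valve stem, grip nothing, and leave the other things on the bench where they are.

Things in the scene. Friction and masses are not known exactly. Their poses are not given: they have to be found in the camera images.
- stand: Fixed blue steel wheel stand on a dark base plate 260 x 400 mm. Origin on the bench below the hub centre; z up; x level, towards the wheel's high side, away from the robot; y level, along the axle bar. The wheel's plane leans 30 degrees up from level: uphill is (cos 30, 0, sin 30) in this frame, and its open face looks along (-sin 30, 0, cos 30), the axle. Behind the wheel's upper half, 50 mm are free.
- bar_mid (a point): Middle of the blue axle bar that crosses in front of the open face over the hub, along the stand's y: 20 mm wide, 8 mm thick, 28 to 36 mm in front of the wheel's mid-plane, with a 22 mm nut up to 46 mm in front; posts carry it at y = +-183 mm, outside the tyre. The spokes pass under the bar; a finger reaching through the wheel cannot, and has to be lifted out.
- wheel (a joint): Turning angle of the wheel on its axle, rad. 0 (or any whole turn, 2 pi) when the valve stem is at the top; grows anticlockwise seen from the open face (the top goes to +y of the stand). Turns freely both ways against about 0.15 N m of friction and stays where it is left. At the start the valve is in the lower part of the wheel (2.2 to 4.1 rad).
- hub_center (a point): Centre of the wheel: on the axle, in the wheel's mid-plane, 150 mm above the bench. The hub is 52 mm across and 46 mm thick.
- spoke_mid (a point): Point 66 mm from the hub centre on the spoke 45 degrees anticlockwise of the valve. Aluminium casting with four straight spokes 90 degrees apart, 14 mm wide, 12 mm thick, centred on the wheel's mid-plane; they lie 45, 135, 225 and 315 degrees from the valve. Gaps between them are open from the hub (radius 26 mm) to the rim's inside (radius 102 mm); the rim is 36 mm wide.
- tyre_top (a point): Point in the middle of the tyre section beside the valve, 130 mm from the hub centre. Black tyre on the rim, 302 mm outside diameter, 42 mm thick (21 mm to each side of the mid-plane), from radius 109 mm outwards. It turns with the wheel.
- valve_mid (a point): Point on the valve stem, 90 mm from the hub centre. The stem is brass with a black rubber foot, 8 to 11 mm thick, fixed inside the rim and pointing at the hub, from radius 102 mm in to radius 77 mm, in the mid-plane. It turns with the wheel.
- spanner: Bystander: loose steel spanner lying on the bench to the right of the stand; origin at its underside.
- screwdriver: Bystander: loose screwdriver lying to the left of the stand; origin at its underside.
- oil_bottle: Bystander: blue bottle, 60 mm diameter, 150 mm high; origin at its underside.
- pulley: Bystander: dark steel pulley, 110 mm diameter, 28 mm high; origin at its underside.
- nut_tin: Bystander: steel bowl, 70 mm diameter, 45 mm high; origin at its underside.
- socket: Bystander: steel socket, 28 mm diameter, 36 mm high, standing on the base plate behind the wheel on the left; origin at its underside.
- grease_can: Bystander: steel can, 54 mm diameter, 70 mm high, standing on the base plate behind the wheel on the right; origin at its underside.

How it is judged (in metres and radians):
At the end, for the whole second after the job is handed in: The valve stem is at the top of the wheel: its point 90 mm from the hub lies within 11.5 mm to either side of straight uphill of the hub (about 7 degrees), and the wheel is at rest (y of valve_mid in the frame of stand between -0.0115 and 0.0115 m and z of valve_mid in the frame of stand above 0.18 m and velocity of joint wheel between -0.05 and 0.05 rad/s); the robot touches nothing.
It fails at once if a spoke is pushed or pinched with more than 38 N (contact force between the fingers and spoke1 above 38 N or contact force between the fingers and spoke2 above 38 N or contact force between the fingers and spoke3 above 38 N or contact force between the fingers and spoke4 above 38 N).
It fails at once if the tyre is pushed (more than 5 N) (contact force between any of the fingers, the arm and tyre1 above 5 N or contact force between any of the fingers, the arm and tyre2 above 5 N or contact force between any of the fingers, the arm and tyre3 above 5 N or contact force between any of the fingers, the arm and tyre4 above 5 N or contact force between any of the fingers, the arm and tyre5 above 5 N or contact force between any of the fingers, the arm and tyre6 above 5 N or contact force between any of the fingers, the arm and tyre7 above 5 N or contact force between any of the fingers, the arm and tyre8 above 5 N or contact force between any of the fingers, the arm and tyre9 above 5 N or contact force between any of the fingers, the arm and tyre10 above 5 N or contact force between any of the fingers, the arm and tyre11 above 5 N or contact force between any of the fingers, the arm and tyre12 above 5 N).
It fails at once if the valve stem is pushed (more than 4 N) (contact force between any of the fingers, the arm and valve_stem above 4 N or contact force between any of the fingers, the arm and valve_foot above 4 N).
It fails at once if another thing on the bench is moved by more than 25 mm (distance of any of spanner, screwdriver, oil_bottle, pulley, nut_tin, socket, grease_can from where it was at the start of the episode above 0.025 m).
It also fails if it takes over 64 s, if anything falls off the work surface, if the arm or the gripper's body presses on something with over 40 N, if the wrist force passes 120 N, or if a joint passes its speed limit or range.

## Working session

There is one attempt and no reset: what is moved stays moved. The work goes in short steps, Python scripts to look and compute and a tool call to move; the robot and the scene stay as the last step left them, time stands still between calls to the robot, and variables do not carry over. Pictures are saved under pics/ and viewed, at most 10 in all, crops included, and the job is handed in when it is done.

Besides the shell and the picture viewer there is one more tool, called after "Call:" in YAML: its name, and indented under it one key for each argument. send_rows: Moves the arm, as the interface text tells. Its arguments: {"type":"object","properties":{"motion":{"type":"array"},"squeeze":{"type":"number"}},"required":["motion"]}

```bash
mkdir -p pics; ls; python3 - <<'E'
from workcell import env, eyes
import cv2,numpy as np
for n in ("scene","side"):
    f=eyes.grab_frame(n); np.savez(f"pics/{n}0.npz",**f)
    cv2.imwrite(f"pics/{n}0.png",f["pixels"][...,::-1])
    print(n,f["fx"],f["cx"],f["cy"],f["distortion"],np.round(f["R"],3).tolist(),f["t"])
s=env.state(); print(s["ee_rot"],s["ee_pos"],s["time_s"],s["force"])
E
```

```text
pics
scene 419.2853112725189 260.38393828443304 192.210416496708 [-0.06803645  0.          0.          0.          0.        ] [[-0.503, 0.864, 0.017], [0.653, 0.393, -0.647], [-0.566, -0.315, -0.762]] [ 297.95679207 -237.99679626 1501.06856444]
side 348.3895081290729 257.28472136216993 190.3905526820105 [-0.10137434  0.          0.          0.          0.        ] [[-0.873, -0.488, -0.009], [-0.329, 0.602, -0.727], [0.36, -0.632, -0.686]] [471.54862894 284.481168   968.37976451]
[-1.79909412e+02 -1.58473769e-03  1.27078523e+01] [ 126.39203653 -560.47872864  213.19951565] 0.1 [-0.20778532  0.04842955 -0.13688819]
```

View pics/scene0.png

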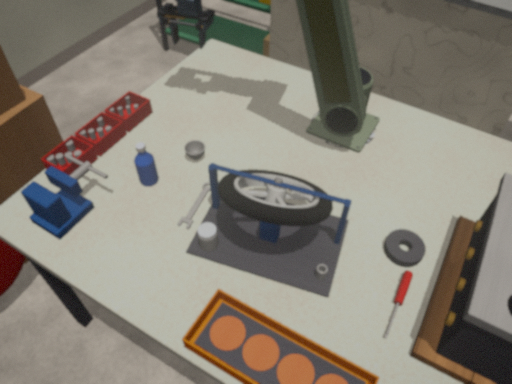

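View pics/side0.png

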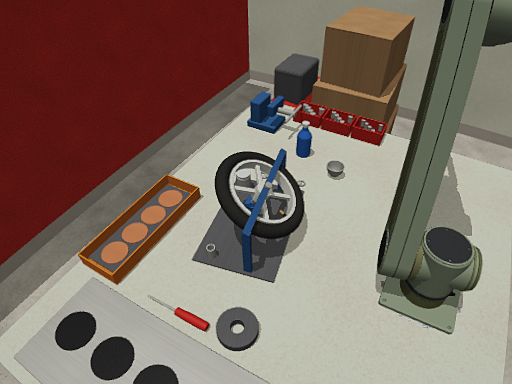

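The scene view shows the wheel near (275,198), with the bar running from (213,170) to (347,203). The side view shows the open face, with the hub near (263,188) and a brass spot near (282,212) that is probably the valve.

```bash
cat > h.py <<'E'
import cv2,numpy as np
def rays(f,uv):
    K=np.array([[f["fx"],0,f["cx"]],[0,f["fy"],f["cy"]],[0,0,1]])
    n=cv2.undistortPoints(np.float64(uv).reshape(-1,1,2),K,np.float64(f["distortion"])).reshape(-1,2)
    return np.c_[n,np.ones(len(n))]
def cam(f): return f["R"],f["t"]
def cloud(f,mask):
    v,u=np.nonzero(mask&(f["depth"]>0)); r=rays(f,np.c_[u,v])*f["depth"][v,u][:,None]
    return (r-f["t"])@f["R"],np.c_[u,v]
def onplane(f,uv,p,n):
    d=rays(f,uv)@f["R"]; c=-f["R"].T@f["t"]
    return c+d*(((p-c)@n)/(d@n))[:,None]
def hsv(f): return cv2.cvtColor(f["pixels"],cv2.COLOR_RGB2HSV)
E
python3 - <<'E'
from h import *
for n in ("scene","side"):
    f=dict(np.load(f"pics/{n}0.npz")); h=hsv(f)
    m=(h[...,0]>100)&(h[...,0]<125)&(h[...,1]>130)
    P,uv=cloud(f,m)
    # bar + posts near wheel
    k=(P[:,2]>165)&(P[:,2]<200)&(np.hypot(P[:,0]-450,P[:,1])<450)&(uv[:,0]>205)&(uv[:,0]<355)&(uv[:,1]>148)
    Q=P[k]; c=Q.mean(0); d=np.linalg.svd(Q-c)[2][0]; s=(Q-c)@d
    k2=(np.linalg.norm((Q-c)-np.outer(s,d),axis=1)<15); Q=Q[k2]; c=Q.mean(0); d=np.linalg.svd(Q-c)[2][0]; s=(Q-c)@d
    print(n,k.sum(),k2.sum(),c.round(1),d.round(4),s.min(),s.max(),"mid",(c+d*(s.min()+s.max())/2).round(1))
    # base plate
    m=(h[...,2]<110)&(h[...,1]<90); P,uv=cloud(f,m); k=(abs(P[:,2]-10)<12)&(uv[:,0]>185)&(uv[:,0]<360)&(uv[:,1]>180)&(uv[:,1]<295)
    r=cv2.minAreaRect(np.float32(P[k,:2])); print("plate",k.sum(),r,P[k,2].mean())
f=dict(np.load("pics/side0.npz"));cv2.imwrite("pics/crop.png",cv2.resize(f["pixels"][140:285,190:330,::-1],None,fx=4,fy=4,interpolation=cv2.INTER_CUBIC))
E
```

```text
<stdin>:8: RuntimeWarning: Mean of empty slice.
  ret = um.true_divide(
<stdin>:9: RuntimeWarning: Mean of empty slice.
Traceback (most recent call last):
ValueError: zero-size array to reduction operation minimum which has no identity
```

```bash
python3 - <<'E'
from h import *
for n in ("scene","side"):
    f=dict(np.load(f"pics/{n}0.npz")); h=hsv(f)
    m=(h[...,0]>100)&(h[...,0]<125)&(h[...,1]>130)
    P,uv=cloud(f,m)
    k=(uv[:,0]>205)&(uv[:,0]<355)&(uv[:,1]>148)
    print(n,len(P),k.sum(),np.percentile(P[k],[2,20,50,80,98],axis=0).round(0).tolist(), (f["depth"]>0).mean(), (-f["R"].T@f["t"]).round())
f=dict(np.load("pics/side0.npz"));cv2.imwrite("pics/crop.png",cv2.resize(f["pixels"][140:285,190:330,::-1],None,fx=4,fy=4,interpolation=cv2.INTER_CUBIC))
E
```

```text
scene 1950 3 [[572.0, 4.0, 35.0], [572.0, 9.0, 39.0], [572.0, 18.0, 46.0], [577.0, 29.0, 48.0], [579.0, 35.0, 49.0]] 0.9957224527994791 [1154.  309.  985.]
side 2456 1138 [[459.0, -404.0, 10.0], [470.0, -117.0, 75.0], [492.0, 83.0, 174.0], [537.0, 186.0, 182.0], [571.0, 190.0, 185.0]] 0.9961446126302084 [156. 670. 876.]
```

View pics/crop.png

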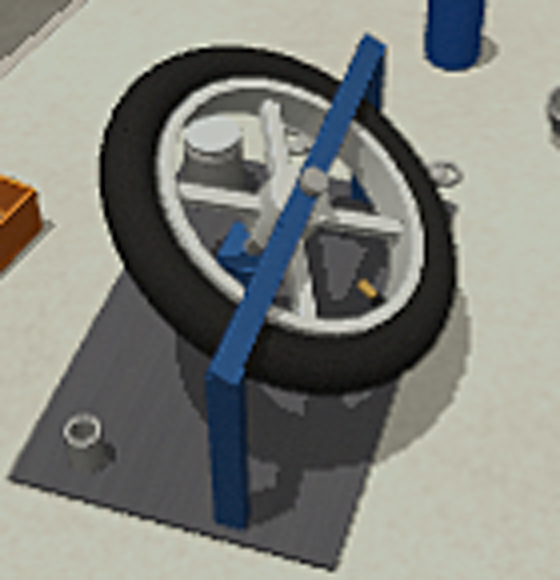

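The crop shows the nut at crop (314,180), the brass valve at (368,289) in the lower half, and the spokes pointing right, down, left and up. The socket is at (83,432). I'll use the bar from the side view plus the base plate to get the stand pose.

```bash
cat > meas.py <<'E'
from h import *
def barfit(f):
    h=hsv(f); m=(h[...,0]>100)&(h[...,0]<125)&(h[...,1]>100)
    P,uv=cloud(f,m)
    k=(P[:,2]>162)&(P[:,2]<200)&(P[:,0]>400)&(P[:,0]<650)&(P[:,1]>-180)&(P[:,1]<270)
    Q=P[k]
    for i in range(3):
        c=np.median(Q,0) if i==0 else Q.mean(0); d=np.linalg.svd(Q-c)[2][0]; d*=np.sign(d[1]); s=(Q-c)@d
        Q=Q[np.linalg.norm((Q-c)-np.outer(s,d),axis=1)<13]
    s=(Q-c)@d
    return len(Q),c,d,np.percentile(s,[.5,99.5]),c+d*np.percentile(s,[.5,99.5]).mean()
if __name__=="__main__":
  for n in ("scene","side"):
    f=dict(np.load(f"pics/{n}0.npz")); h=hsv(f)
    print(n,barfit(f))
    m=(h[...,2]<130)&(h[...,1]<90); P,uv=cloud(f,m); k=(P[:,2]<25)&(P[:,2]>2)&(P[:,0]>380)&(P[:,0]<750)&(P[:,1]>-200)&(P[:,1]<300)
    m2=np.zeros(m.shape,np.uint8); m2[uv[k,1],uv[k,0]]=1; m2=cv2.morphologyEx(m2,cv2.MORPH_OPEN,np.ones((3,3)))
    P,uv=cloud(f,m2>0); print("plate",cv2.minAreaRect(np.float32(P[:,:2])),np.median(P[:,2]))
E
python3 meas.py
```

```text
scene (237, array([504.94233555,  38.28338008, 185.15584513]), array([-0.19335076,  0.9811161 , -0.00516603]), array([-214.70241319,  144.45382573]), array([511.7336445 ,   3.82237012, 185.33729811]))
plate ((554.2357788085938, 6.9996185302734375), (262.5611267089844, 398.2257995605469), 11.562003135681152) 9.142528344928673
side (598, array([499.34855892,  35.10060888, 180.58003323]), array([-0.19288666,  0.98121846, -0.00224976]), array([-215.8518565 ,  156.05692465]), array([505.11538122,   5.76466327, 180.6472953 ]))
plate ((551.1032104492188, 10.479156494140625), (262.1207275390625, 401.31341552734375), 10.659651756286621) 7.128063746063029
```

```bash
cat > wheel.py <<'E'
from h import *
def frame(hub,yaw):
    a=np.deg2rad(yaw); X=np.array([np.cos(a),np.sin(a),0]);Y=np.array([-np.sin(a),np.cos(a),0]);Z=np.array([0,0,1.])
    U=X*np.cos(np.pi/6)+Z*.5; N=-X*.5+Z*np.cos(np.pi/6)
    return U,Y,N
HUB=np.array([523.5,8,150.]);YAW=11.1
def look(f,hub=HUB,yaw=YAW,v=True):
    U,Y,N=frame(hub,yaw); h=hsv(f); H,S,V=[h[...,i].astype(int) for i in range(3)]
    P,uv=cloud(f,np.ones(H.shape,bool)); q=np.c_[(P-hub)@U,(P-hub)@Y,(P-hub)@N]; r=np.hypot(q[:,0],q[:,1])
    p=(uv[:,1],uv[:,0])
    # tyre: dark, on band
    t=(V[p]<60)&(abs(q[:,2])<27)&(r>105)&(r<160)
    hull=cv2.convexHull(np.int32(uv[t])).reshape(-1,2)
    if v: print("tyre n",t.sum(),"front max",np.percentile(q[t,2],[50,95,99]).round(1),"u",np.percentile(q[t,0],[.5,99.5]).round(1),"y",np.percentile(q[t,1],[.5,99.5]).round(1))
    R=rays(f,uv); 
    M=onplane(f,uv,hub,N)-hub; m2=np.c_[M@U,M@Y]; r2=np.hypot(*m2.T)
    b=(H[p]>12)&(H[p]<28)&(S[p]>120)&(V[p]>90)&(r2<105)&(r2>60)
    out=[]
    if b.sum():
        c=m2[b].mean(0); print("valve n",b.sum(),c.round(1),"r",np.hypot(*c).round(1),"theta",np.degrees(np.arctan2(c[1],c[0])).round(1))
    s=(abs(q[:,2])<9)&(r>40)&(r<92)&(S[p]<60)
    th=np.degrees(np.arctan2(q[s,1],q[s,0])); z=np.exp(4j*np.radians(th)).mean()
    print("spoke pts",s.sum(),"valve mod 90 =",((np.degrees(np.angle(z))/4-45)%90).round(1),"conc",abs(z).round(2), np.histogram(th,range(-180,181,15))[0])
if __name__=="__main__":
    import sys
    for n in ("scene","side"):
        print(n); look(dict(np.load(f"pics/{n}0.npz")))
E
python3 wheel.py
```

```text
scene
tyre n 1601 front max [ 8.4 21.5 22.5] u [  2.8 151.2] y [-123.4  136.4]
spoke pts 245 valve mod 90 = 73.9 conc 0.92 [ 0  0  9  0  0  0  0 28 70  0  0  0  2 28  1  0  0  0  0 86 19  0  0  2]
side
tyre n 2423 front max [18.3 22.3 23.6] u [-140.6  145.3] y [-134.8  145.6]
valve n 13 [-82.2  17.3] r 84.0 theta 168.1
spoke pts 316 valve mod 90 = 74.8 conc 0.96 [ 0 45 31  0  0  0  0 37 37  0  0  0  0 39 49  0  0  0  0 40 38  0  0  0]
```

```bash
cat > circ.py <<'E'
from wheel import *
from scipy.optimize import least_squares
def circ(f,hub=HUB,yaw=YAW):
    U,Y,N=frame(hub,yaw); h=hsv(f); V=h[...,2].astype(int);S=h[...,1]
    P,uv=cloud(f,np.ones(V.shape,bool)); q=np.c_[(P-hub)@U,(P-hub)@Y,(P-hub)@N]; r=np.hypot(q[:,0],q[:,1]); p=(uv[:,1],uv[:,0])
    for nm,k in (("rim",(q[:,2]>12)&(q[:,2]<25)&(r>92)&(r<118)&(V[p]>110)&(S[p]<60)),("tyre",(q[:,2]>14)&(q[:,2]<27)&(r>108)&(r<150)&(V[p]<60))):
        a=q[k]; s=least_squares(lambda x:np.hypot(a[:,0]-x[0],a[:,1]-x[1])-x[2],[0,0,105],loss="soft_l1",f_scale=3)
        A=np.c_[a[:,:2],np.ones(len(a))]; pl=np.linalg.lstsq(A,a[:,2],rcond=None)[0]
        print(nm,k.sum(),s.x.round(1),"plane tilt deg",np.degrees(pl[:2]).round(1),"n",np.median(a[:,2]).round(1))
if __name__=="__main__":
    for n in ("scene","side"):
        print(n); circ(dict(np.load(f"pics/{n}0.npz")))
E
python3 circ.py
```

```text
scene
rim 526 [  2.9  -5.1 106.6] plane tilt deg [0.4 0.1] n 18.7
tyre 527 [ 10.   -4.6 132.2] plane tilt deg [-1.7 -0.4] n 18.9
side
rim 578 [ -0.7  -2.1 106.5] plane tilt deg [ 0. -0.] n 17.7
tyre 1827 [1.000e-01 2.200e+00 1.298e+02] plane tilt deg [ 0.  -0.1] n 19.4
```

```bash
sed -i 's/HUB=.*YAW/HUB=np.array([524.5,5.7,150.]);YAW/' wheel.py; cat > plan.py <<'E'
from wheel import *
from scipy.spatial.transform import Rotation as Ro
from workcell import env
U,Y,N=frame(HUB,YAW); RT=np.c_[Y,U,-N]
def go(*pts):
    s=env.state(); p=np.array(s["ee_pos"]); R=Ro.from_euler("xyz",s["ee_rot"],degrees=True).as_matrix()
    q=R.T  # report
    d=p-HUB; print("t",s["time_s"],"tcp u,y,n",np.round([d@U,d@Y,d@N],1),"F",np.round([s["force"]@U,s["force"]@Y,s["force"]@N],1),"q",np.round(s["qpos"]))
    rv=np.degrees(Ro.from_matrix(RT@R.T).as_rotvec()); print("turn",(rv/60).round(4))
    for a in pts:
        t=HUB+a[0]*U+a[1]*Y+a[2]*N; print(a,t.round(),"shift",((t-p)/500).round(4))
def pol(r,th,n): return (round(r*np.cos(np.radians(th)),1),round(r*np.sin(np.radians(th)),1),n)
E
python3 -c "
from plan import *
go(pol(66,60,150),pol(66,60,100),pol(66,60,60))
for n in ('scene','side'): look(dict(np.load(f'pics/{n}0.npz')))"
```

```text
t 0.1 tcp u,y,n [-401.1 -478.9  304.6] F [-0.2  0.1 -0. ] q [-78.  18.  90.  -0.  72.  -1.]
turn [-0.3024 -0.4639  1.4363]
(np.float64(33.0), np.float64(57.2), 150) [468.  53. 296.] shift [0.6831 1.2267 0.1664]
(np.float64(33.0), np.float64(57.2), 100) [492.  58. 253.] shift [0.7322 1.2364 0.0798]
(np.float64(33.0), np.float64(57.2), 60) [512.  62. 218.] shift [0.7714 1.2441 0.0105]
tyre n 1601 front max [ 8.7 21.8 22.8] u [  2.3 150.7] y [-121.   138.8]
spoke pts 238 valve mod 90 = 74.0 conc 0.92 [ 0  0  9  0  0  0  0 23 71  0  0  0  0 27  4  0  0  0  0 87 15  0  0  2]
tyre n 2423 front max [18.6 22.6 23.9] u [-141.1  144.9] y [-132.4  148. ]
valve n 13 [-82.7  19.5] r 85.0 theta 166.7
spoke pts 314 valve mod 90 = 75.0 conc 0.95 [ 0 53 22  0  0  0  0 33 40  0  0  0  0 29 58  0  0  0  0 44 35  0  0  0]
```

Call:
send_rows:
  motion:
    - [0.02,0.05,0.12,0,0,0.05,-1]
    - [0.05,0.1,0.24,0,0,0.1,-1]
    - [0.1,0.2,0.34,-0.03,-0.05,0.2,-1]
    - [0.15,0.3,0.38,-0.06,-0.1,0.3,-1]
    - [0.2,0.4,0.38,-0.1,-0.15,0.4,-1]
    - [0.26,0.5,0.38,-0.12,-0.18,0.5,-1]
    - [0.32,0.6,0.38,-0.14,-0.2,0.6,-1]
    - [0.36,0.7,0.38,-0.15,-0.23,0.7,-1]
    - [0.4,0.8,0.38,-0.15,-0.23,0.72,-1]
    - [0.4,0.8,0.38,-0.15,-0.23,0.72,-1]
    - [0.4,0.8,0.38,-0.15,-0.23,0.72,-1]
    - [0.4,0.8,0.38,-0.15,-0.23,0.72,-1]

```text
time_s: 1.6
ee_pos: [326.1, -162.2, 403.7]
ee_rot: [165.1, -6.0, 56.8]
force: [0.4, 0.2, -0.1]
gripper_width: 0.3
gripper_force: 0.0
```

```bash
python3 -c "
from plan import *
go(pol(66,60,150))"
```

```text
t 1.6 tcp u,y,n [ -69.8 -126.5  333.2] F [ 0.3  0.1 -0.3] q [-34. -14.  99.   6.  80.  -0.]
turn [-0.1501 -0.2333  0.7195]
(np.float64(33.0), np.float64(57.2), 150) [468.  53. 296.] shift [ 0.2837  0.4301 -0.2146]
```

Call:
send_rows:
  motion:
    - [0.05,0.1,0,-0.03,-0.05,0.15,-1]
    - [0.1,0.2,-0.02,-0.06,-0.1,0.3,-1]
    - [0.16,0.3,-0.05,-0.1,-0.15,0.45,-1]
    - [0.22,0.38,-0.1,-0.13,-0.2,0.6,-1]
    - [0.26,0.42,-0.16,-0.15,-0.233,0.72,-1]
    - [0.284,0.43,-0.215,-0.15,-0.233,0.72,-1]
    - [0.284,0.43,-0.215,-0.15,-0.233,0.72,-1]
    - [0.284,0.43,-0.215,-0.15,-0.233,0.72,-1]
    - [0.284,0.43,-0.215,-0.15,-0.233,0.72,-1]

```text
time_s: 2.72
ee_pos: [469.1, 53.3, 298.2]
ee_rot: [149.8, 0.1, 101.2]
force: [0.2, 0.1, -0.3]
gripper_width: 0.5
gripper_force: 0.0
```

```bash
cat > shot.py <<'E'
import sys
from plan import *
from workcell import eyes
def shot(tag,names=("side",),save=False):
    for n in names:
        s=env.state(); f=eyes.grab_frame(n)
        if n=="wrist":
            T=np.eye(4);T[:3,:3]=Ro.from_euler("xyz",s["ee_rot"],degrees=True).as_matrix();T[:3,3]=s["ee_pos"]
            C=np.linalg.inv(T@f["T_tool_cam"]); f["R"]=C[:3,:3]; f["t"]=C[:3,3]
        np.savez(f"pics/{n}{tag}.npz",**f); cv2.imwrite(f"pics/{n}{tag}.png",f["pixels"][...,::-1]); print(n); look(f)
E
python3 -c "
from shot import *
shot('1',('wrist','side'))
go(pol(66,60,40),pol(66,60,-12))
from circ import circ
circ(dict(np.load('pics/wrist1.npz')))"
```

```text
wrist
tyre n 11000 front max [21.2 23.8 24.4] u [-142.6  142.2] y [-109.2  144.6]
valve n 260 [  0.7 -45.9] r 46.0 theta -89.1
spoke pts 1227 valve mod 90 = 75.6 conc 0.96 [  0 106  12   0   0   0   0   0   0   0   0   0   0 210 314   0   0   0
   0 270 315   0   0   0]
side
tyre n 2393 front max [18.6 22.5 23.7] u [-141.1  144.9] y [-130.3  147.9]
valve n 8 [-82.9  18.9] r 85.0 theta 167.2
spoke pts 320 valve mod 90 = 75.0 conc 0.95 [ 0 55 22  0  0  0  0 35 37  0  0  0  0 31 60  0  0  0  0 42 38  0  0  0]
t 2.825 tcp u,y,n [ 34.5  57.7 150.7] F [-0.2  0.5  0.9] q [  2.  -9. 114.   7.  45. -13.]
turn [ 0.0004  0.0023 -0.0023]
(np.float64(33.0), np.float64(57.2), 40) [522.  63. 201.] shift [ 0.1063  0.0198 -0.1934]
(np.float64(33.0), np.float64(57.2), -12) [547.  68. 156.] shift [ 0.1573  0.0298 -0.2834]
rim 3285 [ -1.5  -0.9 105.6] plane tilt deg [0.1 0.3] n 20.1
tyre 10477 [ -5.2   0.  126. ] plane tilt deg [-0.1 -0.3] n 21.4
```

View pics/wrist1.png

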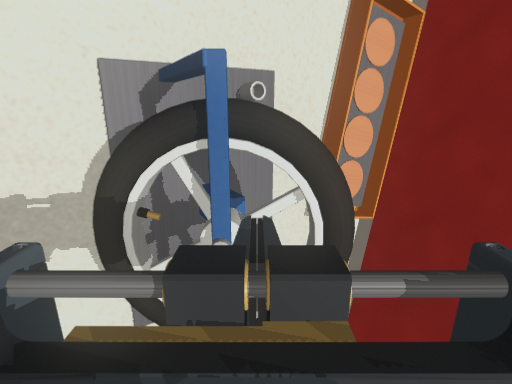

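The wrist view shows the open wheel, with the bar crossing at column 215, the valve at (150,214) and the shut fingers at (258,230). The rim fit agrees with my hub estimate to within 2 mm. The valve is at about 165.5°, so I'll push clockwise. Next I insert beside the 30° spoke.

```bash
python3 -c "
from plan import *
go(pol(68,62,60),pol(68,62,-12))
p=[pol(66,t,-12) for t in (62,50,40,30,20,10,0,-10,-20,-30,-40,-50,-58)]
b=HUB+np.dot(pol(68,62,-12),[U,Y,N])
for a in p: print(((HUB+np.dot(a,[U,Y,N])-b)/500).round(4))"
```

```text
t 2.825 tcp u,y,n [ 34.5  57.7 150.7] F [-0.2  0.5  0.9] q [  2.  -9. 114.   7.  45. -13.]
turn [ 0.0004  0.0023 -0.0023]
(np.float64(31.9), np.float64(60.0), 60) [511.  64. 218.] shift [ 0.0837  0.0211 -0.1598]
(np.float64(31.9), np.float64(60.0), -12) [546.  71. 156.] shift [ 0.1543  0.0349 -0.2845]
[-0.0009 -0.0036 -0.0009]
[ 0.0215 -0.0149  0.0105]
[ 0.0386 -0.0283  0.0187]
[ 0.0534 -0.0446  0.0253]
[ 0.0656 -0.0634  0.0301]
[ 0.0749 -0.0841  0.0331]
[ 0.0811 -0.1064  0.0341]
[ 0.0838 -0.1293  0.0331]
[ 0.083  -0.1521  0.0301]
[ 0.0788 -0.1741  0.0253]
[ 0.0712 -0.1947  0.0187]
[ 0.0604 -0.2136  0.0105]
[ 0.0499 -0.2266  0.0031]
```

Call:
send_rows:
  motion:
    - [0.04,0.01,-0.08,0,0,0,-1]
    - [0.084,0.021,-0.16,0,0,0,-1]
    - [0.1,0.024,-0.19,0,0,0,-1]
    - [0.116,0.027,-0.218,0,0,0,-1]
    - [0.13,0.03,-0.242,0,0,0,-1]
    - [0.143,0.033,-0.265,0,0,0,-1]
    - [0.154,0.035,-0.284,0,0,0,-1]
    - [0.154,0.035,-0.284,0,0,0,-1]

```text
time_s: 3.82
ee_pos: [545.4, 71.6, 153.7]
ee_rot: [150.1, 0.0, 101.3]
force: [-0.0, 0.8, -0.4]
gripper_width: 0.5
gripper_force: 0.0
```

```bash
python3 -c "
from shot import *
shot('2'); go()"
```

```text
side
tyre n 2204 front max [18.6 22.6 23.6] u [-141.6  145.3] y [-119.7  147.8]
valve n 19 [ -5.6 -23.4] r 24.0 theta -103.4
spoke pts 159 valve mod 90 = 76.7 conc 0.85 [ 0  0  0  0  0  0  0  6  4  0  0  0  0 16 41  2  9  0  0 40 41  0  0  0]
t 3.875 tcp u,y,n [ 30.9  60.6 -13. ] F [0.2 0.1 0.6] q [  4.   7. 122.  10.  21. -15.]
turn [ 0.0004 -0.0004 -0.0032]
```

Call:
send_rows:
  motion:
    - [0.004,-0.005,0.002,0,0,0,-1]
    - [0.008,-0.007,0.004,0,0,0,-1]
    - [0.012,-0.009,0.006,0,0,0,-1]
    - [0.017,-0.012,0.008,0,0,0,-1]
    - [0.0215,-0.015,0.0105,0,0,0,-1]
    - [0.03,-0.021,0.0145,0,0,0,-1]
    - [0.0385,-0.028,0.0185,0,0,0,-1]
    - [0.046,-0.036,0.022,0,0,0,-1]
    - [0.053,-0.0445,0.025,0,0,0,-1]
    - [0.06,-0.054,0.0275,0,0,0,-1]
    - [0.0655,-0.0635,0.03,0,0,0,-1]
    - [0.07,-0.074,0.0315,0,0,0,-1]
    - [0.075,-0.084,0.033,0,0,0,-1]
    - [0.078,-0.095,0.0335,0,0,0,-1]
    - [0.081,-0.1065,0.034,0,0,0,-1]
    - [0.0825,-0.118,0.0335,0,0,0,-1]
    - [0.084,-0.1295,0.033,0,0,0,-1]
    - [0.0835,-0.141,0.0315,0,0,0,-1]
    - [0.083,-0.147,0.031,0,0,0,-1]
    - [0.083,-0.152,0.03,0,0,0,-1]

```text
time_s: 6.38
ee_pos: [587.1, -4.7, 169.6]
ee_rot: [150.0, 0.0, 101.3]
force: [-0.6, 3.5, 1.1]
gripper_width: 0.5
gripper_force: 1.3
```

```bash
python3 -c "
from shot import *
shot('3'); go(*[pol(66,t,-12) for t in (-25,-30,-35,-40,-45,-50,-55,-60)])"
```

```text
side
tyre n 2140 front max [18.1 22.5 23.8] u [-141.5  145.3] y [-113.   148.1]
valve n 13 [ 14.4 -97.9] r 99.0 theta -81.6
spoke pts 282 valve mod 90 = 4.9 conc 0.83 [ 0  0 26 37  0  0  0  0 10 19  1 19  0  0  5 72  2  0  0  0 15 76  0  0]
t 6.425 tcp u,y,n [ 61.3 -22.5 -12.8] F [ 0.5  0.6 -0.6] q [ -7.  10. 116.  20.  27. -33.]
turn [ 0.0008  0.0007 -0.003 ]
(np.float64(59.8), np.float64(-27.9), -12) [587. -11. 170.] shift [-0.0012 -0.0112 -0.0002]
(np.float64(57.2), np.float64(-33.0), -12) [585. -16. 168.] shift [-0.0037 -0.0221 -0.0028]
(np.float64(54.1), np.float64(-37.9), -12) [584. -21. 167.] shift [-0.0071 -0.0327 -0.0059]
(np.float64(50.6), np.float64(-42.4), -12) [582. -26. 165.] shift [-0.0113 -0.0427 -0.0094]
(np.float64(46.7), np.float64(-46.7), -12) [579. -31. 163.] shift [-0.0163 -0.0524 -0.0133]
(np.float64(42.4), np.float64(-50.6), -12) [576. -36. 161.] shift [-0.0221 -0.0615 -0.0176]
(np.float64(37.9), np.float64(-54.1), -12) [573. -40. 159.] shift [-0.0284 -0.0699 -0.0221]
(np.float64(33.0), np.float64(-57.2), -12) [569. -44. 156.] shift [-0.0355 -0.0776 -0.027 ]
```

View pics/side3.png

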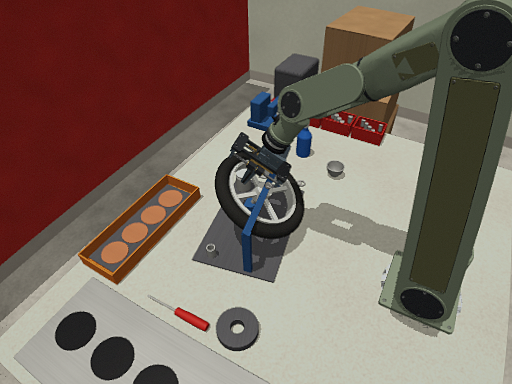

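The arm over the wheel is pushing. The wheel has turned about 70° and the valve is now near 95°, so I continue the stroke.

Call:
send_rows:
  motion:
    - [-0.001,-0.006,0,0,0,0,-1]
    - [-0.0015,-0.012,-0.0005,0,0,0,-1]
    - [-0.004,-0.022,-0.003,0,0,0,-1]
    - [-0.007,-0.0325,-0.006,0,0,0,-1]
    - [-0.0115,-0.0425,-0.0095,0,0,0,-1]
    - [-0.0165,-0.0525,-0.0135,0,0,0,-1]
    - [-0.022,-0.0615,-0.0175,0,0,0,-1]
    - [-0.0265,-0.0675,-0.021,0,0,0,-1]
    - [-0.0305,-0.072,-0.0235,0,0,0,-1]
    - [-0.034,-0.076,-0.026,0,0,0,-1]
    - [-0.034,-0.076,-0.026,0,0,0,-1]
    - [-0.034,-0.076,-0.026,0,0,0,-1]

```text
time_s: 7.92
ee_pos: [569.8, -42.6, 156.3]
ee_rot: [150.0, 0.0, 101.3]
force: [0.1, 0.2, -0.8]
gripper_width: 0.7
gripper_force: 0.0
```

```bash
python3 -c "
from shot import *
shot('4'); go((35,-53,-12),(35,-53,90))"
```

```text
side
tyre n 2200 front max [18.6 22.5 23.7] u [-141.4  144.6] y [-116.3  148.3]
valve n 9 [39.9 65.6] r 76.8 theta 58.7
spoke pts 250 valve mod 90 = 60.6 conc 0.86 [61 19  0  0  0  0 20  8 17  3  0  0 34 61  0  0  1  0  4 22  0  0  0  0]
t 7.975 tcp u,y,n [ 33.7 -56.1 -12.2] F [-0.4 -0.5  0.4] q [-12.  10. 118.  26.  26. -44.]
turn [ 0.0007 -0.0002 -0.0032]
(35, -53, -12) [570. -39. 157.] shift [0.0009 0.0065 0.0016]
(35, -53, 90) [520. -49. 245.] shift [-0.0992 -0.0131  0.1783]
```

Valve at about 60° and spokes at about 15° and -75°. I back off slightly and lift out.

Call:
send_rows:
  motion:
    - [0.001,0.006,0.0015,0,0,0,-1]
    - [0.001,0.006,0.0015,0,0,0,-1]
    - [-0.012,0.004,0.025,0,0,0,-1]
    - [-0.03,0,0.056,0,0,0,-1]
    - [-0.052,-0.004,0.095,0,0,0,-1]
    - [-0.075,-0.009,0.137,0,0,0,-1]
    - [-0.099,-0.013,0.178,0,0,0,-1]
    - [-0.099,-0.013,0.178,0,0,0,-1]

```text
time_s: 8.98
ee_pos: [520.8, -49.4, 248.0]
ee_rot: [149.7, 0.2, 101.2]
force: [0.3, 0.1, 0.6]
gripper_width: 0.8
gripper_force: 0.0
```

```bash
python3 -c "
from shot import *
shot('5',('side','wrist','scene')); go(pol(50,52,90),pol(50,52,50),pol(50,52,-12))"
```

```text
side
tyre n 2401 front max [18.7 22.6 23.7] u [-141.2  144.7] y [-129.4  148. ]
valve n 9 [39.9 65.6] r 76.8 theta 58.7
spoke pts 255 valve mod 90 = 59.5 conc 0.94 [61 21  0  0  0  0 31 25  0  0  0  0 34 58  0  0  1  0  3 21  0  0  0  0]
wrist
tyre n 20924 front max [21.5 23.7 24.4] u [-142.7  141.3] y [-112.9  101.8]
valve n 170 [41.7 69.5] r 81.1 theta 59.0
spoke pts 3117 valve mod 90 = 59.6 conc 0.91 [438 459   0   0   0   0 424 188   0   0   0   0 621 342   0  41  39   0
  94 471   0   0   0   0]
scene
tyre n 1457 front max [ 7.9 21.4 22.6] u [ 36.  151.3] y [-109.4  138. ]
spoke pts 241 valve mod 90 = 58.7 conc 0.94 [ 0  0  0  0  0  0 20 84  0  0  0  0 23  4  0  0  0  0 96 14  0  0  0  0]
t 9.125 tcp u,y,n [ 34.7 -52.7  89.5] F [0.2 0.2 0.2] q [-15.  -0. 115.  20.  40. -39.]
turn [ 0.0002 -0.0008 -0.0031]
(np.float64(30.8), np.float64(39.4), 90) [499.  41. 243.] shift [-0.0425  0.1794 -0.003 ]
(np.float64(30.8), np.float64(39.4), 50) [519.  45. 209.] shift [-0.0033  0.1871 -0.0723]
(np.float64(30.8), np.float64(39.4), -12) [549.  51. 155.] shift [ 0.0576  0.199  -0.1797]
```

Call:
send_rows:
  motion:
    - [-0.01,0.04,0,0,0,0,-1]
    - [-0.02,0.09,0,0,0,0,-1]
    - [-0.032,0.14,0,0,0,0,-1]
    - [-0.0425,0.1795,-0.003,0,0,0,-1]
    - [-0.0425,0.1795,-0.003,0,0,0,-1]
    - [-0.023,0.183,-0.038,0,0,0,-1]
    - [-0.003,0.187,-0.072,0,0,0,-1]
    - [0.01,0.19,-0.096,0,0,0,-1]
    - [0.022,0.192,-0.118,0,0,0,-1]
    - [0.034,0.194,-0.139,0,0,0,-1]
    - [0.046,0.197,-0.16,0,0,0,-1]
    - [0.0575,0.199,-0.18,0,0,0,-1]
    - [0.0575,0.199,-0.18,0,0,0,-1]

```text
time_s: 10.75
ee_pos: [549.1, 50.7, 154.4]
ee_rot: [150.1, 0.0, 101.3]
force: [0.1, -0.2, -0.0]
gripper_width: 0.6
gripper_force: 0.0
```

```bash
python3 -c "
from shot import *
shot('6'); go(*[pol(50,t,-12) for t in (45,40,35,30,25,20,15,10,5,0,-5,-10)])"
```

```text
side
tyre n 2148 front max [18.5 22.5 23.8] u [-141.2  145. ] y [-117.5  148. ]
valve n 25 [ 44.4 -31.3] r 54.4 theta -35.2
spoke pts 145 valve mod 90 = 61.9 conc 0.74 [ 8 11  0  0  0  0  0  0  0  0  0  0 29 55  2  5 11  0  4 20  0  0  0  0]
t 10.8 tcp u,y,n [ 31.   39.3 -12.1] F [0.3 0.2 0.3] q [  1.   7. 121.  14.  22. -22.]
turn [ 0.0004 -0.0006 -0.0033]
(np.float64(35.4), np.float64(35.4), -12) [554.  47. 157.] shift [ 0.0089 -0.0063  0.0045]
(np.float64(38.3), np.float64(32.1), -12) [557.  45. 159.] shift [ 0.0151 -0.0118  0.0074]
(np.float64(41.0), np.float64(28.7), -12) [560.  42. 160.] shift [ 0.021  -0.0176  0.0101]
(np.float64(43.3), np.float64(25.0), -12) [562.  39. 161.] shift [ 0.0263 -0.0241  0.0124]
(np.float64(45.3), np.float64(21.1), -12) [565.  35. 162.] shift [ 0.0312 -0.0311  0.0144]
(np.float64(47.0), np.float64(17.1), -12) [567.  31. 163.] shift [ 0.0356 -0.0383  0.0161]
(np.float64(48.3), np.float64(12.9), -12) [569.  28. 164.] shift [ 0.0395 -0.0462  0.0174]
(np.float64(49.2), np.float64(8.7), -12) [571.  24. 164.] shift [ 0.0426 -0.0541  0.0183]
(np.float64(49.8), np.float64(4.4), -12) [572.  19. 165.] shift [ 0.0453 -0.0623  0.0189]
(np.float64(50.0), np.float64(0.0), -12) [573.  15. 165.] shift [ 0.0473 -0.0709  0.0191]
(np.float64(49.8), np.float64(-4.4), -12) [574.  11. 165.] shift [ 0.0487 -0.0796  0.0189]
(np.float64(49.2), np.float64(-8.7), -12) [574.   7. 164.] shift [ 0.0493 -0.0882  0.0183]
```

Call:
send_rows:
  motion:
    - [0.009,-0.0065,0.0045,0,0,0,-1]
    - [0.012,-0.009,0.006,0,0,0,-1]
    - [0.015,-0.012,0.0075,0,0,0,-1]
    - [0.018,-0.0145,0.009,0,0,0,-1]
    - [0.021,-0.0175,0.01,0,0,0,-1]
    - [0.0235,-0.021,0.0115,0,0,0,-1]
    - [0.0265,-0.024,0.0125,0,0,0,-1]
    - [0.031,-0.031,0.0145,0,0,0,-1]
    - [0.0355,-0.0385,0.016,0,0,0,-1]
    - [0.0395,-0.046,0.0175,0,0,0,-1]
    - [0.0425,-0.054,0.0185,0,0,0,-1]
    - [0.044,-0.0585,0.0185,0,0,0,-1]
    - [0.0455,-0.0625,0.019,0,0,0,-1]
    - [0.0465,-0.0665,0.019,0,0,0,-1]
    - [0.0475,-0.071,0.019,0,0,0,-1]
    - [0.0475,-0.071,0.019,0,0,0,-1]

```text
time_s: 12.8
ee_pos: [573.9, 14.4, 165.6]
ee_rot: [149.9, 0.1, 101.3]
force: [-0.5, 1.1, -0.2]
gripper_width: 0.6
gripper_force: 0.2
```

```bash
python3 -c "
from shot import *
shot('7',('side','scene')); go(*[pol(50,t,-12) for t in (-5,-10,-15,-20,-25)])"
```

```text
side
tyre n 2049 front max [18.1 22.4 23.7] u [-141.4  145.2] y [-107.  148.]
valve n 44 [ 44.3 -52.4] r 68.6 theta -49.8
spoke pts 219 valve mod 90 = 16.3 conc 0.77 [ 0  0  0  9  8  0  0  0  0  0 19  1  3 18  0 20 45  0  0  0  0 54 42  0]
scene
tyre n 1522 front max [ 8.6 21.5 22.7] u [  9.6 151.8] y [-111.3  137.4]
spoke pts 247 valve mod 90 = 17.5 conc 0.77 [ 0  0  0  3 69  1  0  0  0 16 20 14 13  2  0 47 15  0  0  0  0 38  9  0]
t 12.9 tcp u,y,n [ 51.2  -0.9 -11.6] F [ 0.5  0.  -0.5] q [ -4.   9. 118.  18.  25. -30.]
turn [ 0.0014  0.0021 -0.0028]
(np.float64(49.8), np.float64(-4.4), -12) [574.  11. 165.] shift [-0.0006 -0.0072 -0.0021]
(np.float64(49.2), np.float64(-8.7), -12) [574.   7. 164.] shift [ 0.0001 -0.0159 -0.0027]
(np.float64(48.3), np.float64(-12.9), -12) [574.   2. 164.] shift [ 0.0001 -0.0244 -0.0036]
(np.float64(47.0), np.float64(-17.1), -12) [574.  -2. 163.] shift [-0.0004 -0.0331 -0.0049]
(np.float64(45.3), np.float64(-21.1), -12) [573.  -6. 162.] shift [-0.0018 -0.0415 -0.0066]
```

Call:
send_rows:
  motion:
    - [-0.0005,-0.0035,-0.001,0,0,0,-1]
    - [-0.0005,-0.007,-0.002,0,0,0,-1]
    - [0,-0.0115,-0.0025,0,0,0,-1]
    - [0,-0.016,-0.0025,0,0,0,-1]
    - [0,-0.02,-0.003,0,0,0,-1]
    - [0,-0.023,-0.0035,0,0,0,-1]
    - [0,-0.026,-0.004,0,0,0,-1]
    - [0,-0.026,-0.004,0,0,0,-1]
    - [0,-0.026,-0.004,0,0,0,-1]

```text
time_s: 14.02
ee_pos: [573.2, 1.7, 163.0]
ee_rot: [150.0, 0.1, 101.3]
force: [0.0, 0.4, 0.0]
gripper_width: 0.4
gripper_force: 0.2
```

```bash
sed -i 's/    th=np.degrees(np.arctan2(q\[s,1\],q\[s,0\]));/    th=np.degrees(np.arctan2(q[s,1],q[s,0])); th=th[(th>35)|(th<-75)] if TOP else th;/; s/^HUB/TOP=False\nHUB/' wheel.py
python3 -c "
import wheel; wheel.TOP=True
from shot import *
shot('8',('side','scene')); go(*[pol(50,t,-12) for t in (-5,-10,-15,-20,-25)])
for n in 'side','scene': look(dict(np.load(f'pics/{n}7.npz')),v=False)"
```

```text
side
tyre n 2083 front max [18.1 22.3 23.4] u [-142.1  144.8] y [-103.3  148.6]
valve n 39 [ 43.8 -61.7] r 75.7 theta -54.6
spoke pts 237 valve mod 90 = 0.7 conc 0.94 [ 0  0 33 10  0  0  0  0  0  0  0  0  0  0 19 55  0  0  0  0 55 39  0  0]
scene
tyre n 1530 front max [ 8.6 21.6 22.8] u [ 23.7 151. ] y [-114.5  137.9]
spoke pts 215 valve mod 90 = 88.2 conc 0.95 [ 0  0  0  8  0  0  0  0  0  0  0  0  0  0 30  9  0  0  0  0 61 15  0  0]
t 14.125 tcp u,y,n [ 47.2 -13.3 -12.3] F [-0.4 -0.6 -0.8] q [ -6.   9. 118.  20.  25. -33.]
turn [ 0.0009  0.0005 -0.0031]
(np.float64(49.8), np.float64(-4.4), -12) [574.  11. 165.] shift [0.0008 0.0182 0.0031]
(np.float64(49.2), np.float64(-8.7), -12) [574.   7. 164.] shift [0.0014 0.0096 0.0025]
(np.float64(48.3), np.float64(-12.9), -12) [574.   2. 164.] shift [0.0015 0.001  0.0016]
(np.float64(47.0), np.float64(-17.1), -12) [574.  -2. 163.] shift [ 0.0009 -0.0077  0.0003]
(np.float64(45.3), np.float64(-21.1), -12) [573.  -6. 162.] shift [-0.0004 -0.0161 -0.0014]
valve n 44 [ 44.3 -52.4] r 68.6 theta -49.8
spoke pts 219 valve mod 90 = 16.1 conc 0.95 [ 0  0  0  9  8  0  0  0  0  0  0  0  0  0  0 20 45  0  0  0  0 54 42  0]
spoke pts 247 valve mod 90 = 16.0 conc 0.91 [ 0  0  0  3 69  1  0  0  0  0  0  0  0  0  0 47 15  0  0  0  0 38  9  0]
```

Call:
send_rows:
  motion:
    - [0.001,0.006,0.002,0,0,0,-1]
    - [0.0015,0.012,0.0025,0,0,0,-1]
    - [0.0015,0.012,0.0025,0,0,0,-1]
    - [-0.012,0.009,0.026,0,0,0,-1]
    - [-0.03,0.006,0.058,0,0,0,-1]
    - [-0.053,0.001,0.099,0,0,0,-1]
    - [-0.08,-0.004,0.146,0,0,0,-1]
    - [-0.11,-0.01,0.2,0,0,0,-1]
    - [-0.15,-0.015,0.25,0,0,0,-1]
    - [-0.2,-0.02,0.3,0,0,0,-1]
    - [-0.25,-0.02,0.33,0,0,0,-1]
    - [-0.25,-0.02,0.33,0,0,0,-1]
    - [-0.25,-0.02,0.33,0,0,0,-1]

```text
time_s: 15.75
ee_pos: [448.0, -8.0, 327.9]
ee_rot: [150.0, 0.0, 101.3]
force: [0.5, -0.1, 0.8]
gripper_width: 0.6
gripper_force: 0.0
```

```bash
python3 -c "
from shot import *
shot('9',('side','scene','wrist')); go()
f=dict(np.load('pics/side9.npz'));cv2.imwrite('pics/crop9.png',cv2.resize(f['pixels'][120:285,180:340,::-1],None,fx=3,fy=3))"
```

```text
side
tyre n 2428 front max [18.7 22.5 23.7] u [-141.6  144.9] y [-132.3  148.2]
valve n 10 [82.7 -1.3] r 82.7 theta -0.9
spoke pts 314 valve mod 90 = 0.8 conc 0.94 [ 0  0 42 22  0  0  0  0 28 52  0  0  2  0 19 55  0  0  0  0 53 41  0  0]
scene
tyre n 1551 front max [ 8.6 21.8 22.9] u [  3.5 151. ] y [-112.9  138.3]
spoke pts 253 valve mod 90 = 0.8 conc 0.92 [ 0  0  2 55  0  0  0  0 20 55  0  0  0  0 38  9  0  0  0  0 60 14  0  0]
wrist
tyre n 12155 front max [21.3 23.8 24.4] u [-143.3  141.9] y [-99.2 142.8]
valve n 49 [82.9 -2.2] r 82.9 theta -1.5
spoke pts 1767 valve mod 90 = 0.8 conc 0.93 [  0   0 196 189   0   0   0   0 217 178   0  11  10   0 195 284   0   0
   0   0 166 321   0   0]
t 15.9 tcp u,y,n [ 21.5   1.4 192.1] F [-0.1  0.3 -0.4] q [-10. -12. 112.  14.  52. -28.]
turn [ 0.0002 -0.0015 -0.0034]
```

View pics/crop9.png

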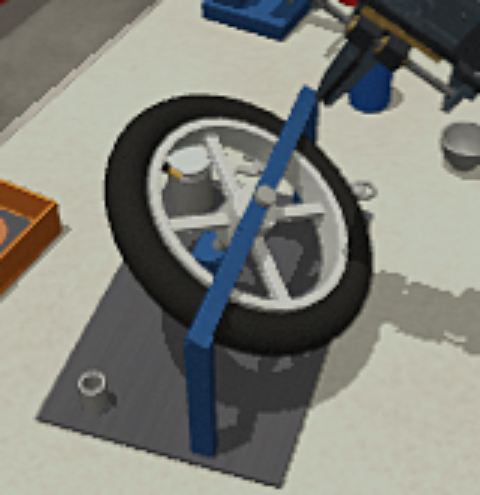

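The crop shows the brass valve at the top of the wheel (crop (172,170)) and the gripper clear of everything. All three cameras put the valve within about 1.5° of the top.

```bash
python3 -c "
from workcell import env
print(env.job_done())"
```

```text
the job is handed in; nothing more can be done
None
```

The job is handed in at about 16 s: the valve stem stood at twelve o'clock, within about 1.5° by all three cameras, with the gripper clear of everything; the hand-in returned no verdict.

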